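# Raise the milling machine's chip guard window to the red pointer

### The job

The small milling machine needs loading: with the fingertips, push its counterweighted sloping window up from beneath the yellow lip until the lip is level with the red pointer on the side rail, then let go and leave it standing there. Only push, never grip the lip, and leave the pointer, the multimeter, the roll of tape and the screwdriver where they are.

Things in the scene. Friction and masses are not known exactly. Their poses are not given: they have to be found in the camera images.
- guard: Fixed aluminium chip guard round a small mill, 360 wide (y), 310 deep (x), 350 mm high. Origin on the bench, middle of the front; x points level to its back, z up. Its front plane slopes back at 45 degrees, rising in +x from 70 mm above the bench at x = 0. 30 mm wide rails at y = +-175 mm stand 4 mm proud of the pane. A 60 mm high sill runs along the foot, from x = -10 mm back.
- window (a joint): How far the clear window (308 mm wide, 165 mm long up the slope) has slid up the 45 degree slope, m: 0 fully down, 0.19 fully up. It is counterweighted: it moves with about 5 N along the slope and stays wherever it is left. It may start a little open. Its lip has two layers, each 6 mm thick: the black rubber strip beneath (window_c1) and the yellow upper half (window_c2).
- lip_centre (a point): Lip: ledge along the window's bottom edge, 300 mm long (y), 12 mm thick (x), 43 mm out square from the pane; yellow, black rubber beneath. Point: middle of its outer edge, mid-thickness. x points up the slope (sliding direction), y along the lip, z out of the pane (up, towards the robot). Underside 6 mm from the point in -x. Below the lip, the space before the slope is free for a fingertip.
- pointer_tip (a point): Tip of the red pointer, on a red clip about 24 mm wide clamped on the guard's +y side rail; it stands out beside the +y end of the lip's path and marks the wanted height (stiff; not to be shifted). The tip is 156 mm to +y of the window's middle and 43 mm out from the pane, same axes as lip_centre: the lip is level with it when their difference along that x axis is zero.
- multimeter: Orange handheld meter, 140 x 75 x 32 mm (its x, y, z), lying loose on the bench beside the guard's front. Origin under its middle. Leave alone.
- tape_roll: Roll of tape, 100 mm across, 25 mm high, lying loose on the bench beside the guard's front. Origin under its middle. Leave alone.
- screwdriver: Blue-handled screwdriver, 170 mm long, about 30 mm high, lying loose on the bench in front of the guard. Origin at the bench under its middle. Leave alone.

How it is judged (in metres and radians):
On the way:
1. the fingers push the window up from beneath the lip (it has risen 30 mm with the fingers against the underside) (contact force between the fingers and window_c1 above 0.3 N and distance of lip_centre from where it was at the start of the episode above 0.03 m), for 0.1 s.
At the end, for the whole second after the job is handed in: the window stands still with the pointer's tip within the lip's 12 mm thickness (middle of the lip within 6 mm of the tip, along the slope), and the robot is clear (x of pointer_tip in the frame of lip_centre between -0.006 and 0.006 m and velocity of joint window between -0.01 and 0.01 m/s); the robot touches nothing.
It fails at once if the lip is gripped (fingers press on its top and its underside at once) (contact force between the fingers and window_c2 above 2 N and contact force between the fingers and window_c1 above 2 N).
It fails at once if the red pointer is shifted (distance of pointer_tip from where it was at the start of the episode above 0.004 m).
It fails at once if the multimeter is pushed away or picked up (distance of multimeter from where it was at the start of the episode above 0.02 m).
It fails at once if the roll of tape is pushed away or picked up (distance of tape_roll from where it was at the start of the episode above 0.02 m).
It fails at once if the screwdriver is pushed away or picked up (distance of screwdriver from where it was at the start of the episode above 0.02 m).
It also fails if it takes over 35 s, if anything falls off the work surface, if the arm or the gripper's body presses on something with over 40 N, if the wrist force passes 120 N, or if a joint passes its speed limit or range.

### The arm

A 6-joint arm with a two-finger parallel gripper is mounted at the origin on the work surface. World frame = base frame: x ahead of the robot, y to its left, z up, the work surface at z = 0. Lengths are in m, angles in degrees, forces in N, time in s.
With the tool pointing down it reaches from about 0.375 to 0.75 m from the base axis. Payload 9 kg.
Tool frame: the origin (TCP) lies at the very end of the fingers, on their centre line; the grasp point (between the pads) lies 19 mm behind it; z points along the fingers, y is the direction in which the jaws open and shut (so a half turn about z gives the same grasp; the last joint's range is limited). The gripper opens to 85 mm and grips with 20 to 120 N. Pads are 22 mm wide; open, the fingers measure 114 mm over their backs; the gripper's body (76 mm by 85 mm) begins 54 mm behind the grasp point. The pads swing forward as they close: fully open they stand 13 mm farther back than shut.
Start: joints at [-76.415, 5.964, 5.575, 89.605, 0, 77.527], TCP at [0.264, -0.539, 0.231] pointing down, gripper open.
Joint ranges: [-171.21, 171.21], [-48.23, 106.86], [-62.78, 66.21], [-105.2, 120.99], [-86.42, 89.51], [-180, 180]. Speed limits (degrees/s): [127.2, 127.2, 147.25, 180, 180, 180].

### API

Orientations are given as [roll, pitch, yaw] about the fixed x, y, z axes, in that order (R = Rz(yaw) Ry(pitch) Rx(roll)).
In Python, from workcell import get_state, camera, camera_info, close_job gives the robot as it stands.
- The arm moves only by the tool carry_out, never from a script. Its arguments are lists of equal length, an entry for each row: "dp": the shift along the tool's x, y, z in m, a list of three; "twist": the turn about the tool's z in rad; "hand": the gripper command: -1 is fully open, 1 is shut, values between are in proportion. In form: {"dp": [[x, y, z], ...], "twist": [twist, ...], "hand": [hand, ...]}. A call has 1 to 20 rows; each row is the pose to reach, as a shift and turn from the pose measured when the call began, along the tool's axes at that moment; what a row does not reach only later rows make up. A row lasts 1/12 s, in which the tool goes at most 41.7 mm and 7.16 degrees, less where a joint would pass 70% of its speed; a pose out of reach is approached as far as the arm can. A call with a gripper value outside its range is refused whole. The fingers move at their own pace and stop on an object; the grip force is fixed at half the most. Time passes only in rows, so rows that repeat a pose let the fingers close. It gives the time, the measured TCP pose, the force and the opening at its end, in the units of the state.
- get_state(): the state, without advancing time (a new reading comes with each control period).
- camera(name): name is "scene" or "top" or "wrist"; returns the picture (420x560x3 uint8, blue, green, red); there is no depth.
- camera_info(name): a dict with "K" (3x3 intrinsics, pixels), "xyz" and "attitude" of the camera in the world. Camera axes: x right, y down, z forward; pixel columns grow to the right and rows downward; lengths in m; the calibration is good to about 2 mm. A picture is of the moment at which its call begins: read the wrist's pose just before it. camera_info takes no time and is no camera call; for the wrist camera it gives the pose at the moment of the call.
- close_job(): hands the job in, once; it reports no verdict.
The state is a dict: "time_s": time; "joint_positions": joint angles; "joint_velocities": joint speeds; "joint_efforts": joint torques, N m; "ee_pos": TCP position; "ee_rot": TCP orientation; "contact_force": force on the tool from outside, world axes, zero at the start; "wrist_torque": the same for the moment, N m; "finger_gap": finger opening in m.
Only numpy, scipy, OpenCV 4.12 (cv2) and the standard library are available. Lean on these libraries where they do the work, as an engineer would, in place of code of your own. Each camera call takes 0.05 s, during which the arm holds its last target. There are 200 camera calls.

## Working session

There is one attempt and no reset: what is moved stays moved. The work goes in short steps, Python scripts to look and compute and a tool call to move; the robot and the scene stay as the last step left them, time stands still between calls to the robot, and variables do not carry over. Pictures are saved under pics/ and viewed, about 8 in all and at most 12, crops included, and the job is handed in when it is done.

Besides the shell and the picture viewer there is one more tool, called after ">>>" as name([rows], argument=value, ...), one row to a line, values as JSON. carry_out: Moves the arm, as the interface text tells. Its arguments: {"type":"object","properties":{"dp":{"type":"array"},"twist":{"type":"array"},"hand":{"type":"array"}},"required":["dp","twist","hand"]}

```bash
mkdir -p pics
python3 - <<'E'
from workcell import *
import cv2
s=get_state();print(s)
for n in("scene","top"):
    cv2.imwrite(f"pics/{n}0.png",camera(n)); print(n,camera_info(n))
E
```

```text
{'time_s': 0.0, 'joint_positions': array([-7.64155769e+01,  5.99860565e+00,  5.52728142e+00,  8.96062808e+01,
        2.13162267e-04,  7.75268835e+01]), 'joint_velocities': array([0.0559285 , 0.04608615, 0.08288011, 0.04335752, 0.10926115,
       0.08921666]), 'joint_efforts': array([-5.98230563e-04, -5.56930661e+01,  5.03652585e+01,  1.67678803e-02,
       -5.03490774e-04,  1.72342533e-05]), 'ee_pos': array([ 0.26349291, -0.53866525,  0.23052461]), 'ee_rot': array([-1.79924273e+02, -1.69693766e-02,  2.60575282e+01]), 'contact_force': array([ 0.29656349, -0.52353441, -0.15751633]), 'wrist_torque': array([-0.00051457,  0.01806624,  0.02980407]), 'finger_gap': 0.08566015237524098}
scene {'K': array([[434.46210164,   0.        , 284.85646506],
       [  0.        , 434.46210164, 212.08618331],
       [  0.        ,   0.        ,   1.        ]]), 'xyz': array([0.28571335, 0.49560914, 0.86277976]), 'attitude': array([-145.89707974,   -0.77176525, -149.72050853])}
top {'K': array([[387.74602449,   0.        , 279.69144217],
       [  0.        , 387.74602449, 202.83627297],
       [  0.        ,   0.        ,   1.        ]]), 'xyz': array([0.37799575, 0.06326437, 0.957563  ]), 'attitude': array([-169.46097801,   -1.89460003,  -90.64467207])}
```

View pics/scene0.png

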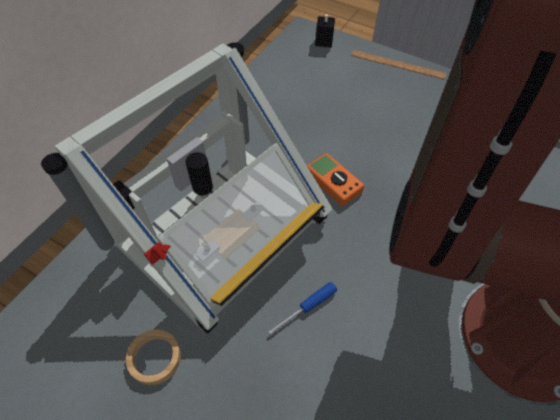

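View pics/top0.png

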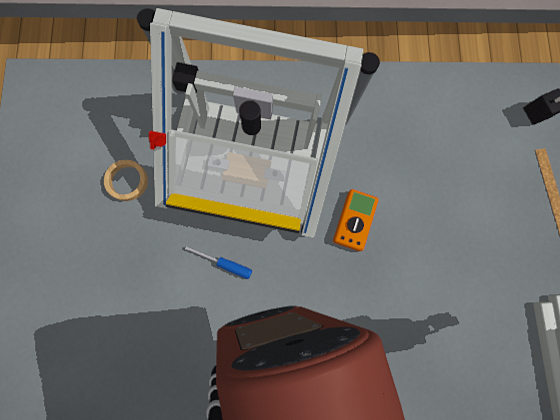

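Both views show the guard, turned about -10° in yaw. The lip runs from (167,200) to (300,225) in the top view, and the red clip is at about (157,140). I'll enlarge both to pick corners.

Run:
```python
import cv2
a=cv2.imread("pics/top0.png")[120:270,135:335]; b=cv2.imread("pics/scene0.png")[190:340,135:335]
cv2.imwrite("pics/topc.png",cv2.resize(a,None,fx=4,fy=4,interpolation=cv2.INTER_CUBIC));cv2.imwrite("pics/scenec.png",cv2.resize(b,None,fx=4,fy=4,interpolation=cv2.INTER_CUBIC))
```

```text
(no output)
```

View pics/topc.png

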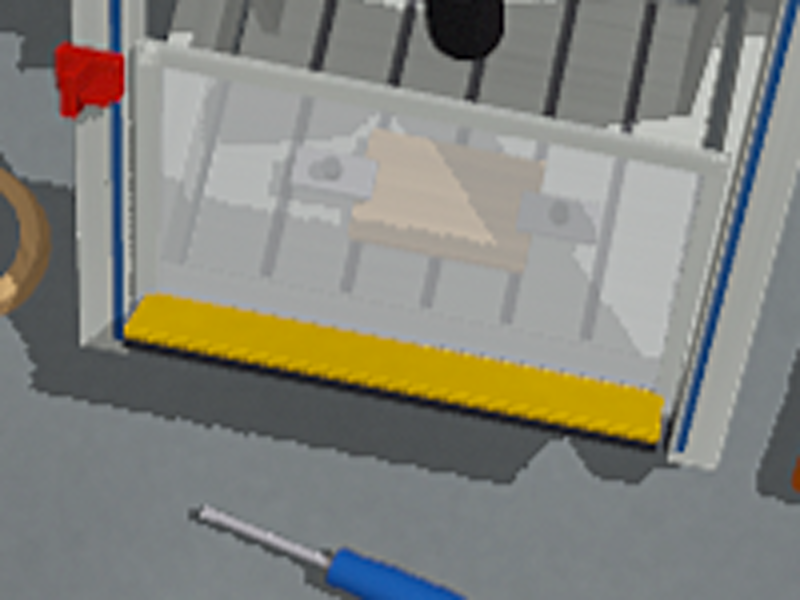

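View pics/scenec.png

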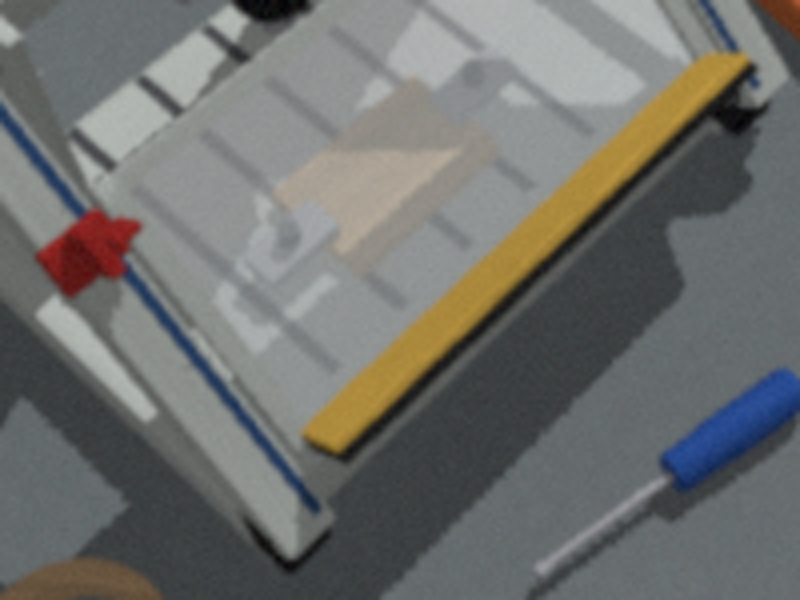

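The crops show the lip corners and yellow/black border clearly, and the pointer's tip at about crop (138,228) in the scene view. I'll fit the guard pose and both slope positions now.

```bash
cat > h.py <<'E'
import numpy as np
from scipy.spatial.transform import Rotation as R
from scipy.optimize import least_squares
def proj(P,ci):
    Rc=R.from_euler('xyz',ci['attitude'],degrees=True).as_matrix()
    c=(np.atleast_2d(P)-ci['xyz'])@Rc; q=c@ci['K'].T
    return q[:,:2]/q[:,2:]
c=np.sqrt(.5)
def W(g,t,y,n):  # slope coords -> world
    a=np.radians(g[2]); X=np.array([c*(t-n),y,.07+c*(t+n)])
    return np.array([np.cos(a)*X[0]-np.sin(a)*X[1]+g[0],np.sin(a)*X[0]+np.cos(a)*X[1]+g[1],X[2]])
E
python3 - <<'E'
from h import *; from workcell import *
ct,cs=camera_info("top"),camera_info("scene")
T=lambda x,y:(135+(x+.5)/4-.5,120+(y+.5)/4-.5); S=lambda x,y:(135+(x+.5)/4-.5,190+(y+.5)/4-.5)
pt=np.array([T(125,342),T(655,440),T(150,295),T(663,393)]); ps=np.array([S(340,455),S(750,68),S(303,435),S(710,55)])
def pts(p):
    t,d=p[3],p[4]; return np.array([W(p,t,.15,.043+d),W(p,t,-.15,.043+d),W(p,t+.006,.15,d),W(p,t+.006,-.15,d)])
f=lambda p:np.r_[(proj(pts(p),ct)-pt).ravel(),(proj(pts(p),cs)-ps).ravel(),p[4]*500]
r=least_squares(f,[.4,.1,-10,.03,0],x_scale=[.1,.1,10,.1,.01]);g=r.x
print(g,r.fun.round(1));np.save("g.npy",g)
print("lip",W(g,g[3],0,.043+g[4]))
# pointer candidates
for tt in(.10,.12,.14,.16,.18):
    P=W(g,tt,.156,.043+g[4]); print(tt,P.round(3),((proj(P,ct)[0]-[135,120])*4).round(),((proj(P,cs)[0]-[135,190])*4).round())
E
```

```text
[ 5.27089589e-01  1.33567302e-01 -1.15956982e+01  8.14019898e-03
  6.44266379e-11] [-0.2 -0.4  0.5  1.3  0.2 -1.2  0.3 -0.4  1.   1.3  1.5 -0.9 -0.8  0.
 -1.8  0.4  0. ]
lip [0.50294308 0.13852198 0.10616158]
0.1 [0.598 0.278 0.171] [110. 194.] [214. 318.]
0.12 [0.612 0.275 0.185] [110. 160.] [187. 283.]
0.14 [0.626 0.273 0.199] [109. 126.] [160. 248.]
0.16 [0.639 0.27  0.214] [109.  90.] [132. 213.]
0.18 [0.653 0.267 0.228] [108.  53.] [103. 177.]
```

```bash
cat >> h.py <<'E'
def delta(s,P):
    return R.from_euler('xyz',s['ee_rot'],degrees=True).inv().apply(np.asarray(P)-s['ee_pos'])
def G(g,x,y,z):
    a=np.radians(g[2]); return np.array([np.cos(a)*x-np.sin(a)*y+g[0],np.sin(a)*x+np.cos(a)*y+g[1],z])
E
python3 - <<'E'
from h import *; from workcell import *
g=np.load("g.npy"); s=get_state(); xc=c*(g[3]-.049); zc=.07+c*(g[3]+.037)
P=G(g,xc-.041,0,.23); print(xc,zc,P,delta(s,P), s['ee_rot'])
E
```

```text
-0.02889224237590336 0.10191894080613974 [0.45862382 0.14761595 0.23      ] [ 0.47676578 -0.53085569  0.00135583] [-1.79932953e+02 -1.64484083e-02  2.60569538e+01]
```

>>> carry_out([
  [0.024,-0.027,0],
  [0.048,-0.053,0],
  [0.072,-0.08,0],
  [0.095,-0.106,0],
  [0.119,-0.133,0],
  [0.143,-0.159,0],
  [0.167,-0.186,0],
  [0.191,-0.212,0],
  [0.215,-0.239,0],
  [0.238,-0.265,0],
  [0.262,-0.292,0],
  [0.286,-0.319,0],
  [0.31,-0.345,0],
  [0.334,-0.372,0],
  [0.358,-0.398,0],
  [0.381,-0.425,0],
  [0.405,-0.451,0],
  [0.429,-0.478,0],
  [0.453,-0.504,0],
  [0.477,-0.531,0],
], twist=[-0.124,-0.248,-0.373,-0.497,-0.621,-0.745,-0.869,-0.994,-1.118,-1.242,-1.366,-1.49,-1.615,-1.739,-1.863,-1.987,-2.111,-2.236,-2.36,-2.484], hand=[1,1,1,1,1,1,1,1,1,1,1,1,1,1,1,1,1,1,1,1])

```text
time_s: 1.77
ee_pos: [0.4587, 0.1498, 0.2311]
ee_rot: [179.9, -0.0, 168.8]
contact_force: [0.7, -1.3, 0.5]
finger_gap: -0.0002
```

Arrived. One wrist look to refine the lip and pointer, before going down.

Run:
```python
from h import *; from workcell import *; import cv2
s=get_state(); ci=camera_info("wrist"); im=camera("wrist"); cv2.imwrite("pics/w1.png",im)
g=np.load("g.npy"); print(ci['xyz'],ci['attitude'],s['ee_pos'],s['ee_rot'])
for n,P in dict(L=W(g,g[3],.15,.043),Rr=W(g,g[3],-.15,.043),p=W(g,.155,.156,.043)).items(): print(n,proj(P,ci)[0].round(1))
```

```text
[0.38242138 0.16555076 0.37384587] [ 1.62407242e+02 -7.67544792e-02  7.87372850e+01] [0.45873938 0.14983082 0.23105384] [ 1.79945475e+02 -3.59706049e-02  1.68751112e+02]
L [470.2 257.3]
Rr [ 84.7 255.5]
p [535.9 489.2]
```

View pics/w1.png

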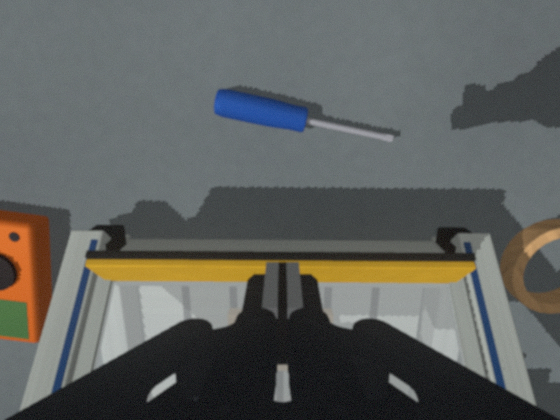

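Wrist view: the yellow/black border runs (88,258)–(474,262), within 4 px (2–3 mm) of the model, and the fingers stand centrally in front of the lip. Descending, then approaching the lip.

>>> carry_out([
  [0,0,0.036],
  [0,0,0.072],
  [0,0,0.108],
  [0,0,0.146],
  [0,0,0.146],
  [-0.007,0,0.146],
  [-0.014,0,0.146],
  [-0.02,0,0.146],
  [-0.025,0,0.146],
  [-0.03,0,0.146],
  [-0.034,0,0.146],
  [-0.038,0,0.146],
  [-0.042,0,0.146],
  [-0.042,0,0.146],
], twist=[0,0,0,0,0,0,0,0,0,0,0,0,0,0], hand=[1,1,1,1,1,1,1,1,1,1,1,1,1,1])

```text
time_s: 2.98
ee_pos: [0.4966, 0.1487, 0.0861]
ee_rot: [179.8, -0.6, 169.5]
contact_force: [-33.0, 5.2, 26.7]
finger_gap: 0.0
```

Run:
```python
from h import *; from workcell import *; import cv2
a=camera("scene"); cv2.imwrite("pics/s2.png",cv2.resize(a[150:350,120:380],None,fx=3,fy=3,interpolation=cv2.INTER_CUBIC)); print(get_state()['contact_force'])
```

```text
[-32.94067647   4.41541221  26.16631589]
```

View pics/s2.png

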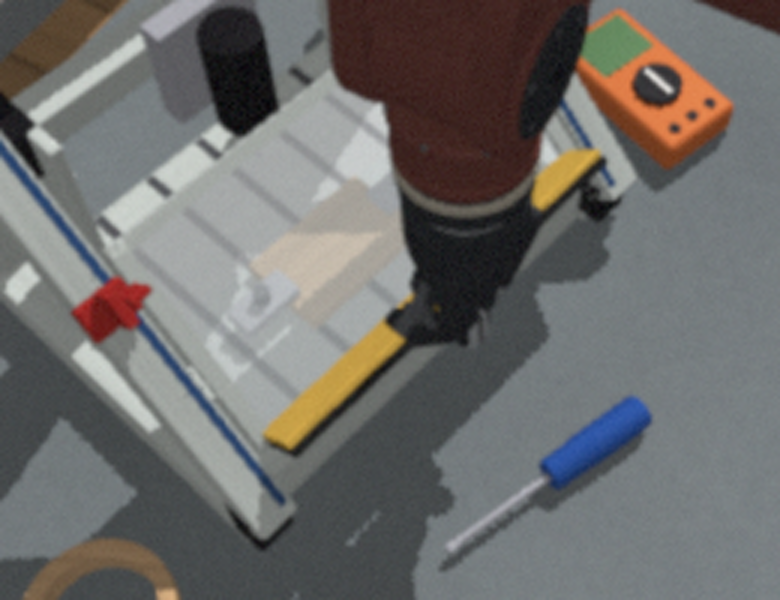

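The fingers are at the lip's lower edge, just in contact. The upward force on the tool is friction from a purely level push, so I'll now push along the slope, part of the way first.

>>> carry_out([
  [-0.003,0,-0.004],
  [-0.007,0,-0.008],
  [-0.011,0,-0.012],
  [-0.015,0,-0.016],
  [-0.019,0,-0.02],
  [-0.023,0,-0.024],
  [-0.027,0,-0.028],
  [-0.031,0,-0.032],
  [-0.035,0,-0.036],
  [-0.039,0,-0.04],
  [-0.043,0,-0.044],
  [-0.043,0,-0.044],
], twist=[0,0,0,0,0,0,0,0,0,0,0,0], hand=[1,1,1,1,1,1,1,1,1,1,1,1])

```text
time_s: 4.03
ee_pos: [0.5383, 0.1405, 0.1312]
ee_rot: [179.8, -0.7, 169.5]
contact_force: [-13.4, -1.3, 11.5]
finger_gap: -0.0001
```

```bash
cat > m.py <<'E'
# lip slope position from yellow mask ends vs model; both fixed cams
from h import *; from workcell import *; import cv2,sys
g=np.load("g.npy"); s=get_state(); print(s['time_s'],s['ee_pos'].round(4),s['ee_rot'].round(2),s['contact_force'].round(1))
out=[]
for n in("scene","top"):
    a=camera(n); ci=camera_info(n); cv2.imwrite(f"pics/{n}_{sys.argv[1]}.png",a)
    q=proj(W(g,.08,.15,.02),ci)[0].astype(int)   # around +y end
    u,v=max(q[0]-50,0),q[1]-50; out.append(cv2.resize(a[v:v+100,u:u+65],None,fx=6,fy=6,interpolation=cv2.INTER_CUBIC)); print(n,u,v)
    h=cv2.cvtColor(a,cv2.COLOR_BGR2HSV); m=cv2.inRange(h,(18,120,90),(32,255,255))
    k=cv2.connectedComponentsWithStats(m)[2]; print('yellow',[x.tolist() for x in k[1:] if x[4]>30])
    m=cv2.inRange(h,(0,150,100),(6,255,255)); k=cv2.connectedComponentsWithStats(m)[2]; print('red',[x.tolist() for x in k[1:] if x[4]>20][:3])
    for t in(.05,.1,.15): print(t,proj([W(g,t,.15,.043),W(g,t+.006,.15,0)],ci).round(1).tolist())
cv2.imwrite(f"pics/c_{sys.argv[1]}.png",np.hstack(out))
E
python3 m.py a
```

```text
4.0333 [0.5383 0.1405 0.1312] [179.82  -0.73 169.53] [-13.4  -1.3  11.5]
scene 143 224
yellow [[280, 177, 26, 19, 210], [189, 233, 49, 42, 543]]
red [[144, 243, 26, 19, 229]]
0.05 [[207.5, 287.9], [196.8, 282.2]]
0.1 [[191.2, 267.1], [181.0, 262.2]]
0.15 [[174.2, 245.4], [164.6, 241.4]]
top 119 121
yellow [[476, 33, 11, 29, 143], [399, 36, 14, 25, 172], [225, 48, 14, 12, 81], [247, 181, 60, 24, 701]]
red [[145, 63, 31, 6, 39], [221, 62, 23, 15, 45], [196, 67, 22, 2, 29]]
0.05 [[165.6, 189.0], [172.4, 176.7]]
0.1 [[165.4, 169.0], [172.4, 157.1]]
0.15 [[165.2, 147.6], [172.4, 136.1]]
```

View pics/c_a.png

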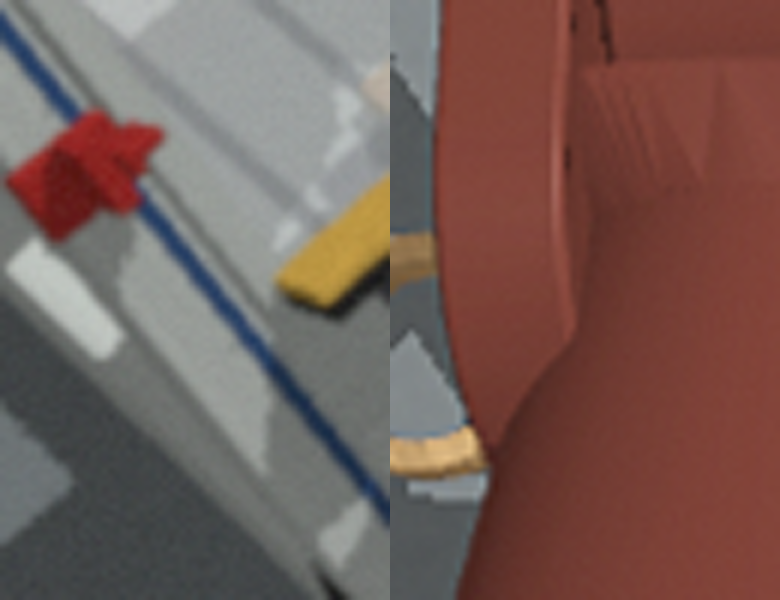

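The lip end has risen to about t = 0.080 (corner at full-picture pixel (197,275)). The pointer tip at (170,246) gives t ≈ 0.1535, and the pointer is unmoved. Pushing most of the rest.

>>> carry_out([
  [-0.003,0,-0.004],
  [-0.007,0,-0.008],
  [-0.011,0,-0.012],
  [-0.015,0,-0.016],
  [-0.019,0,-0.02],
  [-0.023,0,-0.024],
  [-0.027,0,-0.028],
  [-0.031,0,-0.032],
  [-0.035,0,-0.036],
  [-0.039,0,-0.04],
  [-0.042,0,-0.043],
  [-0.044,0,-0.045],
  [-0.045,0,-0.046],
  [-0.045,0,-0.046],
], twist=[0,0,0,0,0,0,0,0,0,0,0,0,0,0], hand=[1,1,1,1,1,1,1,1,1,1,1,1,1,1])

```text
time_s: 5.3
ee_pos: [0.5819, 0.1316, 0.1774]
ee_rot: [179.9, -0.9, 169.5]
contact_force: [-11.2, -3.5, 5.8]
finger_gap: 0.0002
```

```bash
python3 m.py b
python3 - <<'E'
import cv2,numpy as np
from workcell import *
a=cv2.imread("pics/scene_b.png")[224:279,135:205]; w=camera("wrist"); cv2.imwrite("pics/wb.png",np.hstack([cv2.resize(a,(560,440),interpolation=cv2.INTER_CUBIC),cv2.resize(w[220:,400:],(240,300))[:].repeat(1,0) if 0 else cv2.copyMakeBorder(cv2.resize(w[:,380:],(240,560))[:440],0,0,0,0,0)]))
E
```

```text
5.3 [0.5819 0.1316 0.1774] [179.9   -0.86 169.51] [-11.2  -3.5   5.8]
scene 143 224
yellow [[265, 151, 25, 23, 200], [169, 206, 52, 42, 492]]
red [[145, 243, 25, 17, 187]]
0.05 [[207.5, 287.9], [196.8, 282.2]]
0.1 [[191.2, 267.1], [181.0, 262.2]]
0.15 [[174.2, 245.4], [164.6, 241.4]]
top 119 121
yellow [[399, 35, 14, 26, 183], [474, 34, 14, 28, 153], [417, 37, 12, 24, 71], [463, 50, 9, 11, 34], [251, 156, 62, 24, 652]]
red [[249, 100, 3, 44, 71], [255, 188, 11, 109, 139]]
0.05 [[165.6, 189.0], [172.4, 176.7]]
0.1 [[165.4, 169.0], [172.4, 157.1]]
0.15 [[165.2, 147.6], [172.4, 136.1]]
```

View pics/wb.png

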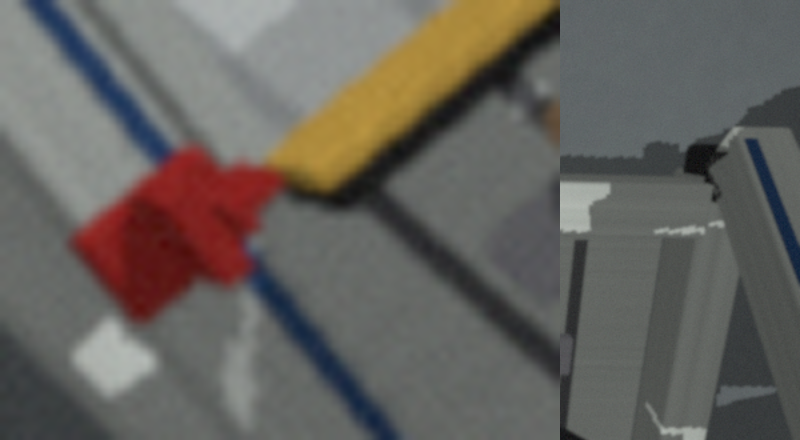

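Lip border end is now at about (175.9,247.6), so t ≈ 0.145. The tip is at (170.6,246.2), t ≈ 0.153, so about 8 mm remain. I'll push that and then back straight off.

>>> carry_out([
  [-0.002,0,-0.002],
  [-0.004,0,-0.004],
  [-0.006,0,-0.006],
  [-0.006,0,-0.006],
  [-0.006,0,-0.006],
  [0.005,0,-0.006],
  [0.02,0,-0.006],
  [0.05,0,-0.006],
  [0.08,0,-0.006],
  [0.1,0,-0.006],
  [0.1,0,-0.03],
  [0.1,0,-0.06],
  [0.1,0,-0.06],
], twist=[0,0,0,0,0,0,0,0,0,0,0,0,0], hand=[1,1,1,1,1,1,1,1,1,1,1,1,1])

```text
time_s: 6.53
ee_pos: [0.4864, 0.1496, 0.245]
ee_rot: [179.8, -0.4, 169.5]
contact_force: [1.2, 0.2, 1.5]
finger_gap: -0.0
```

```bash
python3 m.py c
python3 - <<'E'
import cv2,numpy as np
from workcell import *; from h import *
g=np.load("g.npy")
ci=camera_info("wrist"); w=camera("wrist"); cv2.imwrite("pics/w_c.png",w)
print(proj([W(g,t,y,.043) for t,y in((.153,.156),(.153,.15),(.153,-.15))],ci).round(1).tolist())
a=cv2.imread("pics/scene_c.png")[224:274,135:205]
b=cv2.imread("pics/top_c.png")[115:165,140:210]
R_=lambda x:cv2.resize(x,(400,286),interpolation=cv2.INTER_CUBIC)
cv2.imwrite("pics/cc.png",np.vstack([np.hstack([R_(a),R_(b)]),cv2.copyMakeBorder(cv2.resize(w,(413,310)),0,0,0,387,0)]))
E
```

```text
6.5333 [0.4864 0.1496 0.245 ] [179.81  -0.4  169.53] [1.2 0.2 1.5]
scene 143 224
yellow [[166, 169, 90, 75, 872]]
red [[145, 243, 25, 17, 175]]
0.05 [[207.5, 287.9], [196.8, 282.2]]
0.1 [[191.2, 267.1], [181.0, 262.2]]
0.15 [[174.2, 245.4], [164.6, 241.4]]
top 119 121
yellow [[400, 35, 10, 20, 99], [478, 34, 9, 28, 100], [233, 48, 6, 12, 37], [399, 52, 12, 9, 55], [230, 148, 84, 28, 995]]
red [[149, 52, 27, 3, 34], [216, 73, 2, 39, 40], [224, 221, 5, 44, 55]]
0.05 [[165.6, 189.0], [172.4, 176.7]]
0.1 [[165.4, 169.0], [172.4, 157.1]]
0.15 [[165.2, 147.6], [172.4, 136.1]]
[[522.7, 441.3], [512.9, 441.2], [13.7, 435.0]]
```

View pics/cc.png

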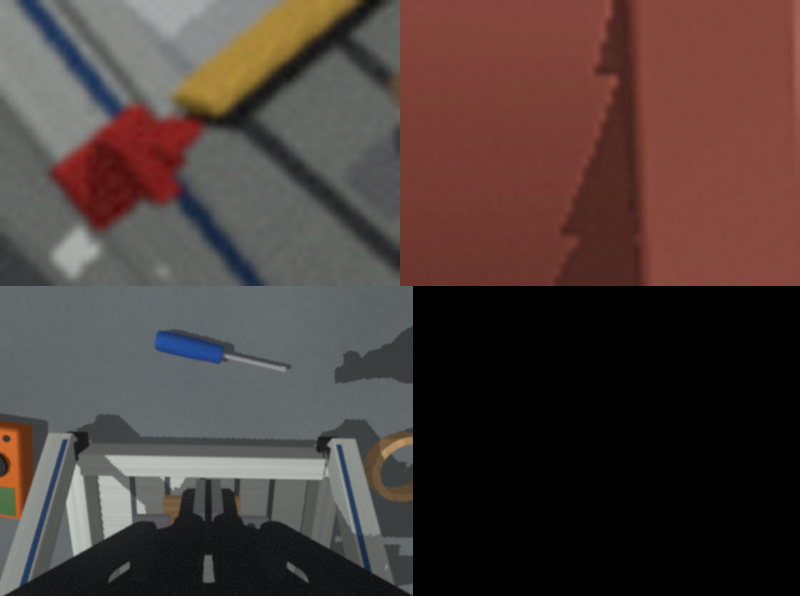

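The lip border end at (173.2,243.6) and tip at (170.5,245.5) are level to about 1–2 mm in the scene view, and the window stays put. I'll move the arm aside for an independent check in the top view.

>>> carry_out([
  [0,-0.03,-0.01],
  [0,-0.06,-0.02],
  [0,-0.1,-0.02],
  [0,-0.14,-0.02],
  [0,-0.18,-0.02],
  [0,-0.22,-0.02],
  [0,-0.26,-0.02],
  [0,-0.3,-0.02],
  [0,-0.34,-0.02],
  [0,-0.37,-0.02],
  [0,-0.39,-0.02],
  [0,-0.4,-0.02],
  [0,-0.4,-0.02],
], twist=[0,0,0,0,0,0,0,0,0,0,0,0,0], hand=[1,1,1,1,1,1,1,1,1,1,1,1,1])

```text
time_s: 7.77
ee_pos: [0.412, -0.2455, 0.2577]
ee_rot: [179.8, -0.8, 169.4]
contact_force: [0.4, -0.3, 1.0]
finger_gap: -0.0002
```

```bash
python3 m.py d
python3 - <<'E'
import cv2,numpy as np
a=cv2.imread("pics/scene_d.png")[220:265,140:190]
b=cv2.imread("pics/top_d.png")[120:165,140:190]
R_=lambda x:cv2.resize(x,None,fx=8,fy=8,interpolation=cv2.INTER_CUBIC)
cv2.imwrite("pics/dd.png",np.hstack([R_(a),R_(b)]))
E
```

```text
7.7667 [ 0.412  -0.2455  0.2577] [179.84  -0.84 169.35] [ 0.4 -0.3  1. ]
scene 143 224
yellow [[166, 148, 122, 96, 1130]]
red [[145, 243, 25, 17, 173]]
0.05 [[207.5, 287.9], [196.8, 282.2]]
0.1 [[191.2, 267.1], [181.0, 262.2]]
0.15 [[174.2, 245.4], [164.6, 241.4]]
top 119 121
yellow [[166, 137, 148, 39, 1736]]
red [[149, 130, 17, 20, 240]]
0.05 [[165.6, 189.0], [172.4, 176.7]]
0.1 [[165.4, 169.0], [172.4, 157.1]]
0.15 [[165.2, 147.6], [172.4, 136.1]]
```

View pics/dd.png

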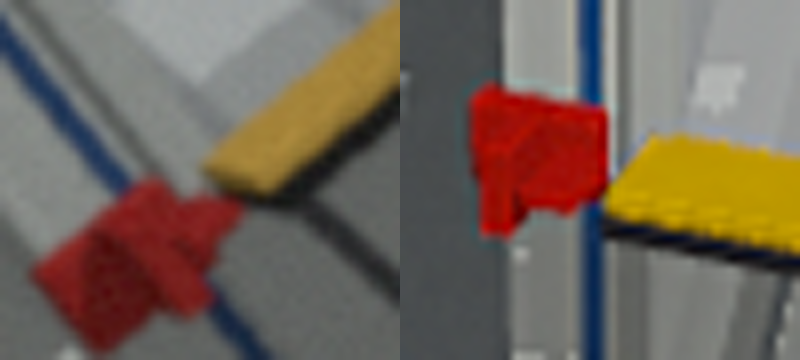

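Run:
```python
from h import *; from workcell import *
g=np.load("g.npy"); cs,ct=camera_info("scene"),camera_info("top")
sc=lambda x,y:np.array([140+(x+.5)/8-.5,220+(y+.5)/8-.5]); tp=lambda x,y:np.array([140+(x-400+.5)/8-.5,120+(y+.5)/8-.5])
def tri(a,b):
    r=least_squares(lambda p:np.r_[proj(W(g,*p),cs)[0]-a,proj(W(g,*p),ct)[0]-b],[.15,.15,.04],x_scale=.01); return (r.x*1000).round(1),r.fun.round(1)
print("lip",tri(sc(268,193),tp(605,218)))
for n,b in dict(A=(605,188),A2=(605,108),B=(570,213)).items(): print(n,tri(sc(243,205),tp(*b)))
print("other prong",tri(sc(195,318),tp(495,235)),tri(sc(155,180),tp(605,108)))
# expected level tip in each dd view for t of the lip
for t in(.148,.150,.152,.154,.156):
    P=W(g,t,.156,.043); print(t,((proj(P,cs)[0]-[140,220])*8).round(),((proj(P,ct)[0]-[140,120])*8+[400,0]).round())
```

```text
lip (array([153.4, 149.7,  44.3]), array([ 0.3,  0.2, -0.1, -0.4]))
A (array([153. , 153.6,  32. ]), array([-0.4, -0.2,  0.1,  0.5]))
A2 (array([157.6, 154.9,  19.5]), array([-4.7, -2.1,  1.7,  5.8]))
B (array([156.1, 156.5,  49.9]), array([ 0.4,  0.2, -0.1, -0.5]))
other prong (array([142.4, 178.1,  44.2]), array([ 0.4,  0.2, -0.1, -0.4])) (array([164.7, 161. ,  11.4]), array([-0.3, -0.1,  0.1,  0.4]))
0.148 [258. 228.] [578. 223.]
0.15 [252. 221.] [578. 216.]
0.152 [246. 214.] [578. 209.]
0.154 [241. 207.] [578. 202.]
0.156 [235. 200.] [577. 195.]
```

```bash
python3 -c "
from workcell import *
s=get_state();print(s['time_s'],s['contact_force']);print(close_job())"
```

```text
7.8667 [ 0.07922265 -0.24070641 -0.67837935]
the job is handed in; nothing more can be done
None
```

I pushed the window up with the closed fingertips against the lower edge of the lip, about 145 mm along the slope. I then backed straight off, parked the arm to the side, and handed the job in at 7.9 s.

**Level with the pointer:** The last two-view check puts the lip middle at about 153.4 mm up the slope and the pointer tip at about 154 mm (±2 mm). That is inside the ±6 mm limit. The tip's exact corner was ambiguous in the top view. The two candidate corners gave 153 and 156 mm, and both are within the limit.

**Standing still and clear:** The lip's end stayed at the same pixel in the two scene pictures after release, 1.2 s apart. The wrist force was near zero at hand-in.

**Other objects:** The pointer had not moved in the scene view. The arm was never near the multimeter, tape roll or screwdriver, and the later pictures show no sign they moved. I did not measure their positions at the end.

**Push force:** The first contact was a level push that nearly locked by friction, with about 42 N at the wrist. I then pushed along the slope, and the force was down to 13–18 N when each stage ended.

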